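# Fit the template plate over a carton in the coding jig

## Robot

A 7-joint arm with a two-finger parallel gripper is mounted at the origin on a cart in front of the work surface, level with it; the furniture and walls round the work are solid. World frame = base frame: x ahead of the robot, y to its left, z up, the work surface at z = 0. Lengths are in m, angles in degrees, forces in N, time in s.
With the tool pointing down it reaches from about 0.375 to 0.925 m from the base axis. Payload 3.1 kg.
Tool frame: the origin (TCP) lies midway between the tips of the shut fingers; the grasp point (between the pads) lies 19 mm behind it; z points along the fingers, y is the line along which they close (so a half turn about z gives the same grasp; the last joint's range is limited). The gripper opens to 85 mm and grips with 20 to 120 N. Pads are 22 mm wide; open, the fingers measure 114 mm over their backs; the gripper's body (76 mm by 85 mm) begins 54 mm behind the grasp point. The pads swing forward as they close: fully open they stand 13 mm farther back than shut.
Start: joints at [66.646, 21.939, 2.515, 91.553, -1.026, 66.532, -2.859], TCP at [0.198, -0.619, 0.231] pointing down, gripper open.
Joint ranges: [-149.38, 149.38], [-23.57, 123.04], [-84.95, 90], [0, 143.3], [-89.99, 269.99], [3.08, 112.72], [-163.45, 163.45]. Speed limits (degrees/s): [159.86, 159.86, 180, 180, 180, 180, 180].

## Interface

Orientations are given as a 3x3 rotation matrix whose columns are the frame's x, y, z axes.
In Python, from station import robot gives the robot as it stands.
- The arm moves only by the shell command python3 -m jog 'ROWS' [FORCE]. ROWS is a JSON object of lists of equal length, an entry for each row: "gripper": the closure, from -1 (fully open) to 1 (shut), so that 0 is half open; "linear": the shift along the tool's x, y, z in units of 30 mm (1.0 is 30 mm), a list of three; "turn": the turn, a rotation vector about the tool's x, y, z in units of 6 degrees (1.0 is 6 degrees), a list of three. In form: {"gripper": [gripper, ...], "linear": [[dx, dy, dz], ...], "turn": [[rx, ry, rz], ...]}. A call has 1 to 20 rows; each row is the pose to reach, as a shift and turn from the pose commanded when the call began, along the tool's axes at that moment; what a row does not reach only later rows make up. A row lasts 1/12 s, in which the tool goes at most 41.7 mm and 7.16 degrees, less where a joint would pass 70% of its speed; a pose out of reach is approached as far as the arm can. A call with a gripper value outside its range is refused whole. The fingers move at their own pace and stop on an object; FORCE is the grip in N (left out, the last holds). Time passes only in rows, so rows that repeat a pose let the fingers close. It gives the time, the measured TCP pose, the force, the opening and the grip force at its end, in the units of the state.
- robot.get_obs(): the state, without advancing time (a new reading comes with each control period).
- robot.get_image(name): name is "scene" or "top" or "wrist"; returns the picture (384x512x3 uint8, red, green, blue); there is no depth.
- robot.camera_model(name): a dict with "K" (3x3 intrinsics, pixels), "origin" and "orientation" of the camera in the world; the wrist camera has in their place "T_tool_cam" (4x4, takes a point from camera to tool coordinates, whose origin is the TCP and whose axes are the flange's). Camera axes: x right, y up, looking along -z (the intrinsics and any distortion apply to the point x, -y, -z); pixel columns grow to the right and rows downward; lengths in m; the calibration is good to about 2 mm. The wrist camera is an equidistant fisheye: a pixel r from the principal point sees the ray r / f radians off the axis. A picture is of the moment at which its call begins: read the wrist's pose just before it. camera_model takes no time and is no camera call.
- robot.finish_job(): hands the job in; it is judged then, once.
The state is a dict: "time_s": time; "joint_pos": joint angles; "qd": joint speeds; "effort": joint torques, N m; "tool_pos": TCP position; "ee_rot": TCP orientation; "ft_force": force on the tool from outside, world axes, zero at the start; "ft_torque": the same for the moment, N m; "gripper_width": finger opening in m; "finger_force": force on a finger pad.
Only numpy, scipy, OpenCV 4.12 (cv2) and the standard library are available. Lean on these libraries where they do the work, as an engineer would, in place of code of your own. Each camera call takes 0.05 s, during which the arm holds its last target. There are 200 camera calls.

## Task

Get the coding jig ready: lay the orange carton down in the nest in the middle of the blue jig, then take the aluminium template plate by its black grip, keep it level and lower it over both dowel pins, holding it until it rests flat on the two end blocks, and let go. Leave the yellow and pink cartons where they are.

Things in the scene. Friction and masses are not known exactly. Their poses are not given: they have to be found in the camera images.
- jig: Fixed coding jig; origin at the centre of its underside on the worktop, y along its length, x across, z up. Blue base 96 x 206 x 12 mm; at each end a dark steel block 60 x 34 mm, flat top at z = 43 mm, with an upright steel dowel pin at x 0, y +80 or -80 mm: 8 mm diameter for 12 mm, then a bullet nose, tip at z = 63 mm. Symmetric under a half turn.
- jig_nest (a point): Where the centre of the carton is when it lies in the nest: jig's centre line, 26 mm above its underside; axes as the jig's. Nest: black ribs 14 mm high on the base, inside 34 (x) x 88 (y) mm, floor = base top at z = 12 mm; long sides open for fingers over the middle 56 mm.
- jig_seat (a point): Where the centre of the plate's grip (point plate_grip) is when the plate is fully down on the end blocks: jig's centre line, 78 mm above its underside; axes as the jig's.
- plate: Loose aluminium template plate, 64 (x) x 200 (y) x 10 (z) mm, 0.2 to 0.42 kg, lying flat; origin at the centre of its underside. Two round through holes, 11 mm diameter, at x 0, y +80 and -80 mm fit over the jig's pins; two square windows of about 23 mm at y +31 and -31 mm. May go on either way round.
- plate_grip (a point): Centre of the plate's black grip, a block 14 mm thick (x) x 34 mm (y) x 50 mm tall standing on the middle of the plate's top: 25 mm above the plate's top, 35 mm above its underside. Axes as the plate's. The centre of mass lies straight below it.
- carton_orange_mid (a point): Centre (half-way up, 14 mm above its underside) of the small printed orange carton, a closed box 28 x 82 x 28 mm, about 45 g, lying flat. y axis along its 82 mm length, x across a 28 mm width, z up.
- carton_yellow_mid (a point): Centre (half-way up, 14 mm above its underside) of the small printed yellow carton, a closed box 28 x 82 x 28 mm, about 45 g, lying flat. y axis along its 82 mm length, x across a 28 mm width, z up.
- carton_pink_mid (a point): Centre (half-way up, 14 mm above its underside) of the small printed pink carton, a closed box 28 x 82 x 28 mm, about 45 g, lying flat. y axis along its 82 mm length, x across a 28 mm width, z up.

How it is judged:
By the outcome, as a careful person would: the job done as asked, in the order asked, and still so for the second after the job is handed in, with the robot touching nothing.
It also fails if it takes over 64 s, if anything falls off the work surface, if the arm or the gripper's body presses on something with over 40 N, if the wrist force passes 120 N, or if a joint passes its speed limit or range.

## Working session

There is one attempt and no reset: what is moved stays moved. The work goes in short steps, Python scripts to look and compute and a shell command to move; the robot and the scene stay as the last step left them, time stands still between calls to the robot, and variables do not carry over. Pictures are saved under pics/ and viewed, at most 11 in all, crops included, and the job is handed in when it is done.

```bash
mkdir -p pics; python3 - <<'E'
from station import robot
import cv2,numpy as np
o=robot.get_obs();print(o)
for n in("scene","top","wrist"):
    m=robot.camera_model(n);print(n,m)
    cv2.imwrite(f"pics/{n}0.png",cv2.cvtColor(robot.get_image(n),cv2.COLOR_RGB2BGR))
a=cv2.imread("pics/top0.png");cv2.imwrite("pics/top0v.png",cv2.resize(a,(800,600)))
E
ls
```

```text
{'time_s': 0.0, 'joint_pos': array([66.64564181, 21.99539346,  2.51068072, 91.65110251, -1.02693826,
       66.53005821, -2.85789744]), 'qd': array([-0.0735193 , -0.01229862,  0.08227765, -0.0398762 , -0.05478958,
       -0.01705904, -0.02268208]), 'effort': array([-3.74562205e-04, -4.33457065e+01,  1.02414429e+00, -2.49512386e+01,
        1.05864310e-02,  1.13464418e-02, -7.12571548e-06]), 'tool_pos': array([ 0.19788724, -0.61814007,  0.22983175]), 'ee_rot': array([[ 9.52359824e-01,  3.04975236e-01, -9.33805414e-04],
       [ 3.04976642e-01, -9.52356492e-01,  2.52186973e-03],
       [-1.20207832e-04, -2.68651625e-03, -9.99996384e-01]]), 'ft_force': array([0.61822346, 1.00124321, 0.7973106 ]), 'ft_torque': array([0.04618414, 0.04130177, 0.020586  ]), 'finger_force': 0.0, 'gripper_width': 0.0855095222625119}
scene {'K': array([[460.1493072 ,   0.        , 254.45123621],
       [  0.        , 460.1493072 , 191.98545601],
       [  0.        ,   0.        ,   1.        ]]), 'origin': array([0.14668533, 0.70448211, 0.8060739 ]), 'orientation': array([[-0.88122483,  0.31323225, -0.3540174
[... 313 characters left out ...]
09419908]), 'orientation': array([[-0.02103204,  0.99717049, -0.07217112],
       [-0.99962383, -0.02224487, -0.01604251],
       [-0.01760256,  0.07180656,  0.99726324]])}
wrist {'K': array([[297.31863964,   0.        , 260.19339119],
       [  0.        , 297.31863964, 189.85464523],
       [  0.        ,   0.        ,   1.        ]]), 'T_tool_cam': array([[ 5.08042422e-04,  9.60475820e-01,  2.78362968e-01,
         7.03429119e-02],
       [ 9.99999860e-01, -4.47720158e-04, -2.80274226e-04,
        -4.58515557e-04],
       [-1.44567905e-04,  2.78363071e-01, -9.60475913e-01,
        -1.41720152e-01],
       [ 0.00000000e+00,  0.00000000e+00,  0.00000000e+00,
         1.00000000e+00]])}
pics
```

View pics/top0.png

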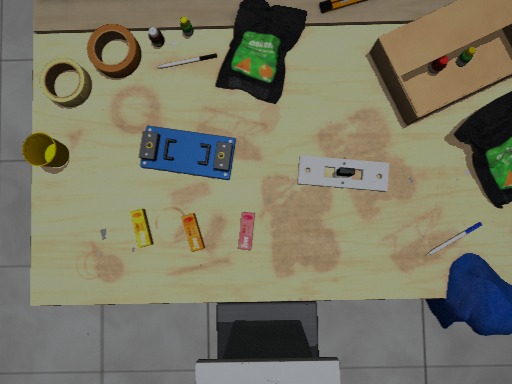

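View pics/scene0.png

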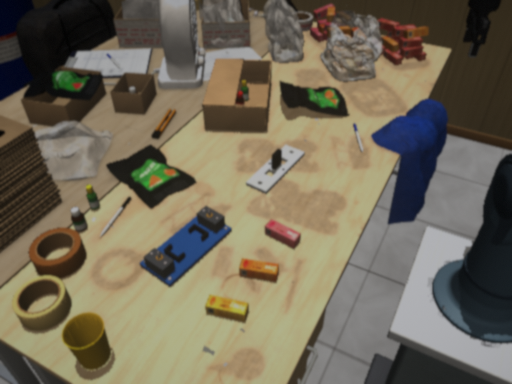

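Top view: jig around (188,153), orange carton (192,231), yellow (142,228), pink (247,231), plate (343,173) with its grip at (346,172). The arm is out of view. I'll measure these in the top view.

```bash
cat > h.py <<'E'
from station import robot
import cv2,numpy as np
def cast(name,px,z,obs=None):
    """pixels Nx2 -> world points on plane height z"""
    m=robot.camera_model(name);K=m["K"];px=np.atleast_2d(np.array(px,float))
    d=(px-[K[0,2],K[1,2]])/K[0,0]
    if name=="wrist":
        r=np.linalg.norm(d,axis=1,keepdims=True)+1e-12
        v=np.c_[d/r*np.sin(r),np.cos(r)]
        T=m["T_tool_cam"];R=obs["ee_rot"]@T[:3,:3];o=obs["tool_pos"]+obs["ee_rot"]@T[:3,3]
    else: v=np.c_[d,np.ones(len(d))];R=m["orientation"];o=m["origin"]
    w=(v*[1,-1,-1])@R.T
    return o+w*((z-o[2])/w[:,2])[:,None]
def grab(name,tag=None):
    o=robot.get_obs();im=cv2.cvtColor(robot.get_image(name),cv2.COLOR_RGB2BGR)
    if tag: cv2.imwrite(f"pics/{tag}.png",im)
    return o,im
def blobs(im,lo,hi,amin=100):
    m=cv2.inRange(cv2.cvtColor(im,cv2.COLOR_BGR2HSV),np.array(lo),np.array(hi))
    c,_=cv2.findContours(m,cv2.RETR_EXTERNAL,cv2.CHAIN_APPROX_NONE)
    return sorted([k.reshape(-1,2) for k in c if cv2.contourArea(k)>amin],key=lambda k:-cv2.contourArea(k.reshape(-1,1,2)))
def rect(P):
    """world contour -> centre, long side, short side, long-axis angle deg (mod 180)"""
    (c,s,a)=cv2.minAreaRect((P[:,:2]*1000).astype(np.float32))
    if s[0]<s[1]: a+=90
    return np.round(c,1),round(max(s),1),round(min(s),1),round(a%180,1)
E
python3 - <<'E'
from h import *
im=cv2.imread("pics/top0.png")
for n,lo,hi,z in(("orange",(8,150,90),(19,255,255),.028),("blue",(100,120,60),(125,255,255),.012),("white",(0,0,150),(180,40,255),.01),("yellow",(22,170,120),(32,255,255),.028),("pink",(160,80,90),(179,255,255),.028)):
    for b in blobs(im,lo,hi)[:4]: print(n,b.mean(0).round(),rect(cast("top",b,z)))
print("grip top",cast("top",[346,172],.06))
E
```

```text
orange [111.  47.] (array([857.4, 335.7]), 109.3, 107.1, 179.8)
orange [191. 225.] (array([451.8, 161.6]), 43.6, 29.2, 17.8)
blue [480. 298.] (array([ 282.1, -472.1]), 191.3, 128.3, 45.2)
blue [185. 152.] (array([616.7, 167.9]), 203.9, 94.7, 80.4)
white [268. 373.] (array([129.5,  -0.8]), 312.0, 46.7, 89.1)
white [344. 173.] (array([ 562.7, -181. ]), 199.9, 64.0, 83.5)
yellow [140. 228.] (array([449.1, 272.2]), 80.8, 26.2, 13.8)
yellow [ 50. 152.] (array([621.9, 473.6]), 43.9, 20.4, 153.7)
pink [246. 232.] (array([439.5,  38.5]), 77.8, 26.6, 172.1)
grip top [[ 0.55894925 -0.17853368  0.06      ]]
```

```bash
python3 -m jog '{"gripper":[-1,-1,-1,-1,-1,-1,-1,-1,-1,-1,-1,-1,-1,-1,-1,-1,-1,-1,-1,-1],"linear":[[10,-10,0],[10,-10,0],[10,-10,0],[10,-10,0],[10,-10,0],[10,-10,0],[10,-10,0],[10,-10,0],[10,-10,0],[10,-10,0],[10,-10,0],[15.6,-22.2,1.5],[15.6,-22.2,1.5],[15.6,-22.2,1.5],[15.6,-22.2,1.5],[15.6,-22.2,1.5],[15.6,-22.2,1.5],[15.6,-22.2,1.5],[15.6,-22.2,1.5],[15.6,-22.2,1.5]],"turn":[[0,0,0],[0,0,0],[0,0,0],[0,0,0],[0,0,0],[0,0,0],[0,0,0],[0,0,0],[0,0,0],[0,0,0],[0,0,0],[0,0,0],[0,0,0],[0,0,0],[0,0,0],[0,0,0],[0,0,0],[0,0,0],[0,0,0],[0,0,0]]}' 40
```

```text
time_s: 1.82
tool_pos: [0.437, 0.1296, 0.1895]
ee_rot: [[0.953, 0.304, 0.001], [0.304, -0.953, -0.001], [0.001, 0.001, -1.0]]
ft_force: [1.0, -0.1, 0.3]
gripper_width: 0.0856
finger_force: 0.0
```

```bash
python3 -m jog '{"gripper":[-1,-1,-1,-1],"linear":[[0,-0.9,0],[0,-0.9,0],[0,-0.9,0],[0,-0.9,0]],"turn":[[0,0,0],[0,0,0],[0,0,0],[0,0,0]]}'; python3 - <<'E'
from h import *
o,im=grab("wrist","w1")
for n,lo,hi in(("orange",(8,120,60),(20,255,255)),("yellow",(22,150,100),(32,255,255)),):
    for b in blobs(im,lo,hi,300)[:4]: print(n,b.mean(0).round(),rect(cast("wrist",b,.028,o)))
print(o["tool_pos"])
E
```

```text
time_s: 2.15
tool_pos: [0.4289, 0.1529, 0.1893]
ee_rot: [[0.952, 0.305, -0.001], [0.305, -0.952, -0.001], [-0.001, 0.001, -1.0]]
ft_force: [0.2, 0.7, 0.1]
gripper_width: 0.0851
finger_force: 0.0
orange [258. 163.] (array([438.2, 158.7]), 84.2, 28.8, 17.0)
yellow [159. 123.] (array([449.4, 271.6]), 80.2, 28.0, 13.5)
[0.42888373 0.15285419 0.18932186]
```

View pics/w1.png

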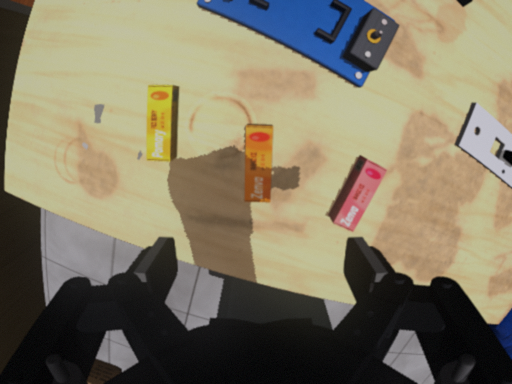

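The wrist view shows the orange carton at (258,163), yellow (160,123), pink (357,193), and the jig above. The orange size comes out at 84 x 29 mm, which fits. Going down to grasp it.

```bash
python3 -m jog '{"gripper":[-1,-1,-1,-1,-1,-1,-1,-1,-1,1,1,1,1,1,1,1,1,1],"linear":[[0.35,-0.09,1],[0.35,-0.09,2],[0.35,-0.09,3],[0.35,-0.09,4],[0.35,-0.09,5],[0.35,-0.09,5.6],[0.35,-0.09,6.07],[0.35,-0.09,6.07],[0.35,-0.09,6.07],[0.35,-0.09,6.07],[0.35,-0.09,6.07],[0.35,-0.09,6.07],[0.35,-0.09,6.07],[0.35,-0.09,6.07],[0.35,-0.09,6.07],[0.35,-0.09,6.07],[0.35,-0.09,6.07],[0.35,-0.09,6.07]],"turn":[[0,0,0.12],[0,0,0.12],[0,0,0.12],[0,0,0.12],[0,0,0.12],[0,0,0.12],[0,0,0.12],[0,0,0.12],[0,0,0.12],[0,0,0.12],[0,0,0.12],[0,0,0.12],[0,0,0.12],[0,0,0.12],[0,0,0.12],[0,0,0.12],[0,0,0.12],[0,0,0.12]]}' 25
```

```text
time_s: 3.7
tool_pos: [0.439, 0.1598, 0.0084]
ee_rot: [[0.956, 0.293, 0.001], [0.293, -0.956, -0.0], [0.001, 0.001, -1.0]]
ft_force: [-0.8, -0.2, 6.8]
gripper_width: 0.0276
finger_force: 26.3
```

```bash
python3 -m jog '{"gripper":[1,1,1,1,1,1,1,1,1,1,1,1,1,1,1,1,1,1],"linear":[[0,0,-0.7],[0,0,-1.6],[0,0,-2.6],[0,0,-3.6],[1,1,-4.5],[2,2,-5],[3,3,-5],[4.1,4,-5],[4.1,4.75,-5],[4.1,4.75,-5],[4.1,4.75,-5],[4.1,4.75,-5],[4.1,4.75,-5],[4.1,4.75,-5],[4.1,4.75,-5],[4.1,4.75,-5],[4.1,4.75,-5],[4.1,4.75,-5]],"turn":[[0,0,0],[0,0,0],[0,0,0],[0,0,-1],[0,0,-2],[0,0,-3],[0,0,-4],[0,0,-5],[0,0,-6],[0,0,-7],[0,0,-8],[0,0,-9],[0,0,-10],[0,0,-10.55],[0,0,-10.55],[0,0,-10.55],[0,0,-10.55],[0,0,-10.55]]}'; python3 - <<'E'
from h import *
o,im=grab("wrist","w2")
for b in blobs(im,(100,120,40),(125,255,255),300)[:2]: print(b.mean(0).round(),rect(cast("wrist",b,.012,o)))
print(o["tool_pos"],o["ee_rot"][:,0])
E
```

```text
time_s: 5.2
tool_pos: [0.5973, 0.0594, 0.1574]
ee_rot: [[0.169, 0.986, -0.0], [0.986, -0.169, -0.0], [-0.0, -0.0, -1.0]]
ft_force: [-0.1, -0.3, -1.1]
gripper_width: 0.0276
finger_force: 25.5
[261.  89.] (array([614.2, 153.1]), 168.3, 92.9, 80.5)
[0.59734994 0.05936058 0.15740657] [ 1.68716009e-01  9.85664676e-01 -2.35638618e-04]
```

View pics/w2.png

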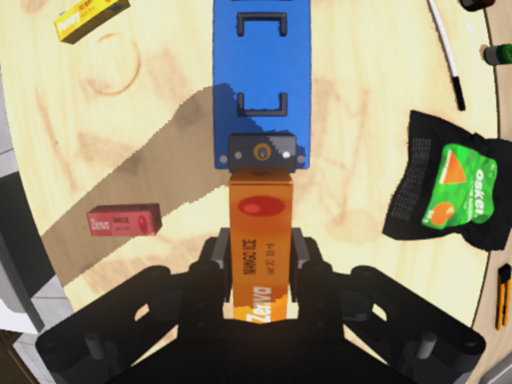

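The far end of the jig is cropped at the top. The ribs at (262,20) and (262,105) and the near pin at (262,152) are visible, and the carton is held straight. I'll measure the ribs and the pin.

```bash
python3 - <<'E'
from h import *
im=cv2.imread("pics/w2.png");o=robot.get_obs()
def dark(y0,y1,x0,x1,v):
    g=im[y0:y1,x0:x1].max(2);m=(g<v).astype(np.uint8)
    c,_=cv2.findContours(m,cv2.RETR_EXTERNAL,cv2.CHAIN_APPROX_NONE)
    return [k.reshape(-1,2)+[x0,y0] for k in c if cv2.contourArea(k)>60]
P=[]
for v in(60,80):
  B=dark(5,125,225,300,v)
  for b in B: print(v,b.min(0),b.max(0),rect(cast("wrist",b,.026,o)))
  print(rect(cast("wrist",np.vstack(B),.026,o)))
# carton end edges (top face at carton top height)
b=blobs(im,(5,120,60),(20,255,255),2000)[0];print(b.min(0),b.max(0))
zt=o["tool_pos"][2]-.0084+.028
r=[[p[p[:,1]==y][:,0].min(),p[p[:,1]==y][:,0].max()] for p in[b] for y in(200,220)];print(r)
print("end",cast("wrist",[[231,186],[292,186]],zt,o))
# pin: yellow-ish ring
for b in blobs(im[135:170,240:285],(10,90,60),(35,255,255),10): print("pin",b.mean(0)+[240,135],cast("wrist",b.mean(0)+[240,135],.055,o))
print("pin centre z.063",cast("wrist",[262,152],.063,o), "blk",cast("wrist",[262,152],.043,o))
cv2.imwrite("pics/c1.png",cv2.resize(im[0:210,190:330],None,fx=2.8,fy=2.8,interpolation=cv2.INTER_CUBIC))
E
```

```text
60 [243  17] [281  22] (array([624.6, 211.3]), 34.8, 4.9, 165.5)
(array([624.6, 211.3]), 34.8, 4.9, 165.5)
80 [237  94] [260 116] (array([598.6, 132.1]), 20.9, 20.3, 169.9)
80 [237  13] [285  35] (array([622.6, 205.8]), 43.7, 22.0, 170.3)
(array([616.3, 168.4]), 97.8, 43.7, 80.3)
[228 168] [292 322]
[[np.int32(229), np.int32(292)], [np.int32(230), np.int32(291)]]
end [[0.59082986 0.09836807 0.17711589]
 [0.6165429  0.09398239 0.17711589]]
pin [261.81632653 151.28571429] [[0.60388722 0.09217073 0.055     ]]
pin [260.75294118 168.70588235] [[0.60053808 0.07772715 0.055     ]]
pin centre z.063 [[0.60409357 0.09279813 0.063     ]] blk [[0.6037023  0.08968457 0.043     ]]
```

View pics/c1.png

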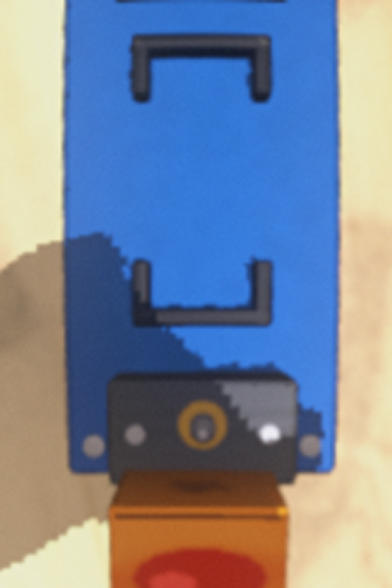

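The ribs' outer rectangle is 97.8 x 43.7 mm, centred at (616.3,168.4) and 80.3°. That agrees with the top view (616.7,167.9). Moving over the nest.

```bash
python3 -m jog '{"gripper":[1,1,1,1,1,1,1,1,1,1,1,1],"linear":[[1,0,0],[2,0.01,0],[3,0.01,0],[3.74,0.01,0],[3.74,0.01,1],[3.74,0.01,2],[3.74,0.01,3],[3.74,0.01,3.4],[3.74,0.01,3.4],[3.74,0.01,3.4],[3.74,0.01,3.4],[3.74,0.01,3.4]],"turn":[[0,0,0],[0,0,0],[0,0,0],[0,0,0],[0,0,0],[0,0,0],[0,0,0],[0,0,0],[0,0,0],[0,0,0],[0,0,0],[0,0,0]]}'; python3 - <<'E'
from h import *
o,im=grab("wrist","w3");print(o["tool_pos"],o["ee_rot"][:,0])
o,im=grab("scene","s3")
cv2.imwrite("pics/c3.png",np.hstack([cv2.imread("pics/w3.png")[:,100:420],cv2.resize(im[180:300,110:270],(480,384)[:2])]))
E
```

```text
time_s: 6.25
tool_pos: [0.6186, 0.1708, 0.0582]
ee_rot: [[0.168, 0.986, 0.004], [0.986, -0.168, 0.001], [0.002, 0.004, -1.0]]
ft_force: [0.5, 0.1, -0.2]
gripper_width: 0.0276
finger_force: 25.5
[0.61859395 0.17078466 0.05817953] [0.16820222 0.98575017 0.00214805]
```

View pics/c3.png

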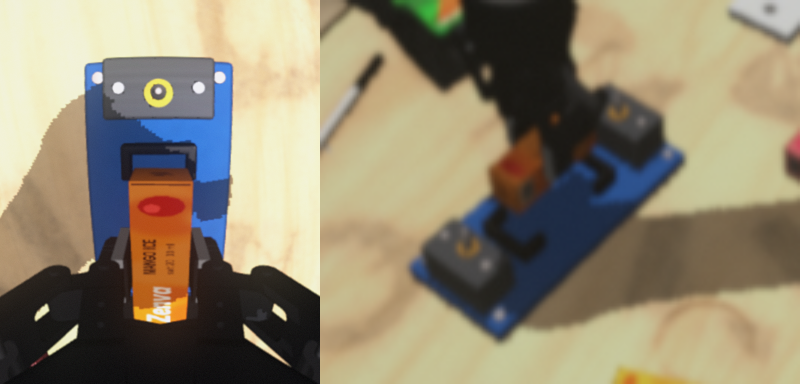

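Left half: far pin at (258,92) in full-image pixels, far rib at x 221–297, and the carton slightly right of the jig's centre line. I'll calculate the remaining error.

```bash
python3 - <<'E'
from h import *
im=cv2.imread("pics/w3.png")
ob=[]
for i in range(3): ob.append(robot.get_obs()); grab("top")
o=dict(ob[0]);print([x["tool_pos"].round(4) for x in ob])
o["tool_pos"]=np.mean([x["tool_pos"] for x in ob],0)
R=o["ee_rot"];T=lambda P:((P-o["tool_pos"])@R*1000).round(1)
g=im[:170,190:330]
b=blobs(g,(20,110,120),(35,255,255),20)[0]+[190,0];print("ring",b.mean(0));
e=cv2.fitEllipse(b.reshape(-1,1,2));print("ring z.043",T(cast("wrist",e[0],.043,o)))
blu=blobs(im[:240],(100,120,40),(125,255,255),300)
b=np.vstack(blu)
for y in(130,150,200): r=b[b[:,1]==y][:,0];print(y,r.min(),r.max(),T(cast("wrist",[[r.min(),y],[r.max(),y]],.012,o)))
c=blobs(im,(5,120,60),(20,255,255),2000)[0]
for y in(195,215): r=c[c[:,1]==y][:,0];print("carton",y,r.min(),r.max(),T(cast("wrist",[[r.min(),y],[r.max(),y]],o["tool_pos"][2]+.0196,o)))
d=np.argwhere(im[140:168,215:300].max(2)<60)[:,::-1]+[215,140]
print("rib px",d.min(0),d.max(0),T(cast("wrist",[[d[:,0].min(),147],[d[:,0].max(),147]],.026,o)))
col=c[(c[:,0]>250)&(c[:,0]<270)];print("top orange rows",col[:,1].min())
print("end 183",T(cast("wrist",[[261,183]],o["tool_pos"][2]+.0196,o)))
E
```

```text
[array([0.6182, 0.1704, 0.0577]), array([0.6179, 0.1703, 0.0573]), array([0.6175, 0.1701, 0.0569])]
ring [258.   92.5]
ring z.043 [[78.1 -1.7 14.4]]
130 187 330 [[ 56.6 -47.3  45.3]
 [ 56.5  44.1  45.6]]
150 188 329 [[ 43.6 -47.2  45.2]
 [ 43.5  43.9  45.5]]
200 191 326 [[  9.6 -47.1  45.2]
 [  9.6  43.8  45.5]]
carton 195 229 292 [[ 33.3 -14.  -19.6]
 [ 33.2  13.2 -19.5]]
carton 215 230 290 [[ 24.  -13.9 -19.6]
 [ 24.   12.6 -19.5]]
rib px [221 143] [294 167] [[ 47.1 -23.6  31.3]
 [ 47.   19.3  31.5]]
top orange rows 169
end 183 [[ 38.6  -0.2 -19.5]]
```

The error at settling is about 0–1 mm, within the ±3 mm fit. Lowering.

```bash
python3 -m jog '{"gripper":[1,1,1,1,1,1,1,1,1,1],"linear":[[0.04,0,0.1],[0.04,0,0.3],[0.04,0,0.5],[0.04,0,0.7],[0.04,0,0.9],[0.04,0,1.05],[0.04,0,1.15],[0.04,0,1.15],[0.04,0,1.15],[0.04,0,1.15]],"turn":[[0,0,0],[0,0,0],[0,0,0],[0,0,0],[0,0,0],[0,0,0],[0,0,0],[0,0,0],[0,0,0],[0,0,0]]}'
```

```text
time_s: 7.33
tool_pos: [0.6169, 0.1712, 0.0209]
ee_rot: [[0.168, 0.986, 0.0], [0.986, -0.168, 0.0], [0.0, 0.0, -1.0]]
ft_force: [-0.9, 0.2, -0.9]
gripper_width: 0.0275
finger_force: 25.5
```

```bash
python3 -m jog '{"gripper":[0,-1,-1,-1,-1,-1,-1,-1,-1,-1,-1,-1,-1],"linear":[[0,0,0],[0,0,0],[0,0,0],[0,0,0],[0,0,0],[0,0,-0.3],[0,0,-1],[0,0,-2],[0,0,-3],[0,0,-4],[0,0,-5],[0,0,-5.6],[0,0,-5.6]],"turn":[[0,0,0],[0,0,0],[0,0,0],[0,0,0],[0,0,0],[0,0,0],[0,0,0],[0,0,0],[0,0,0],[0,0,0],[0,0,0],[0,0,0],[0,0,0]]}'
python3 - <<'E'
from h import *
o,im=grab("wrist","w4")
for b in blobs(im,(5,120,60),(20,255,255),500)[:1]: print(rect(cast("wrist",b,.040,o)))
B=blobs(im,(100,120,40),(125,255,255),300)
print(rect(cast("wrist",np.vstack(B),.012,o)))
E
python3 -m jog '{"gripper":[-1,-1,-1,-1,-1,-1,-1,-1,-1,-1,-1,-1,-1],"linear":[[-12.9,0.23,0],[-12.9,0.23,0],[-12.9,0.23,0],[-12.9,0.23,0],[-12.9,0.23,0],[-12.9,0.23,0],[-12.9,0.23,0],[-12.9,0.23,0],[-12.9,0.23,0],[-12.9,0.23,0],[-12.9,0.23,0],[-12.9,0.23,0],[-12.9,0.23,0]],"turn":[[0,0,-0.5],[0,0,-0.5],[0,0,-0.5],[0,0,-0.5],[0,0,-0.5],[0,0,-0.5],[0,0,-0.5],[0,0,-0.5],[0,0,-0.5],[0,0,-0.5],[0,0,-0.5],[0,0,-0.5],[0,0,-0.5]]}'
python3 - <<'E'
from h import *
o,im=grab("wrist","w5");np.save("o5.npy",o,allow_pickle=True)
print(o["tool_pos"],o["ee_rot"][:,0])
for b in blobs(im,(0,0,130),(180,50,255),1000)[:2]: print(b.mean(0),rect(cast("wrist",b,.01,o)))
a=cv2.imread("pics/w4.png");cv2.imwrite("pics/c5.png",np.hstack([a[:,110:410],im[:,60:460]]))
E
```

```text
time_s: 8.42
tool_pos: [0.6201, 0.1732, 0.1958]
ee_rot: [[0.168, 0.986, 0.01], [0.986, -0.168, 0.003], [0.005, 0.01, -1.0]]
ft_force: [0.5, 0.7, 1.3]
gripper_width: 0.0853
finger_force: 0.0
(array([615.8, 170.7]), 83.3, 28.9, 80.2)
(array([616.9, 169.9]), 200.6, 92.5, 80.4)
time_s: 9.55
tool_pos: [0.5586, -0.2089, 0.1883]
ee_rot: [[0.113, 0.994, -0.001], [0.994, -0.113, 0.002], [0.002, -0.001, -1.0]]
ft_force: [0.4, 1.2, 0.0]
gripper_width: 0.0852
finger_force: 0.0
[ 0.55855994 -0.20887145  0.18831117] [0.11342062 0.99354484 0.00210183]
[ 34.33804809 237.37199434] (array([ 163.6, -268.7]), 256.4, 232.0, 179.9)
[259.77154583 140.22571819] (array([ 562.2, -177.1]), 205.5, 64.9, 83.8)
```

View pics/c5.png

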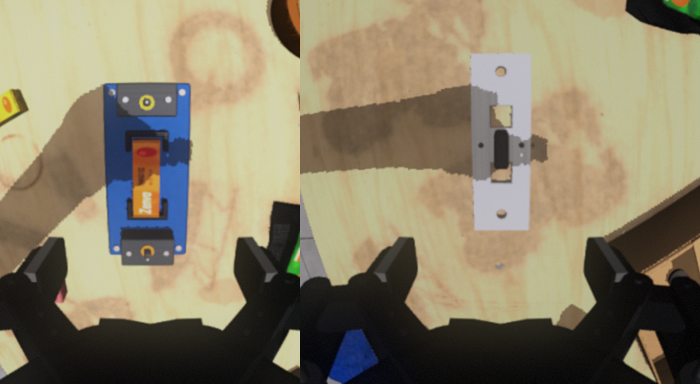

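Left: the carton lies in the nest between the ribs, with the pins at (257,102) and (258,252). Right: plate with holes at (261,71) and (261,213), and its grip at about (261,150). I'll locate the holes and pins.

```bash
python3 - <<'E'
from h import *
o=np.load("o5.npy",allow_pickle=True).item();im=cv2.imread("pics/w5.png")
# holes: non-white blobs inside the plate
def hole(cx,cy,im=im):
    w=im[cy-14:cy+15,cx-14:cx+15].astype(int); s=cv2.cvtColor(w.astype(np.uint8),cv2.COLOR_BGR2HSV)
    m=((s[...,1]>55)|(s[...,2]<110)).astype(np.uint8)
    c,_=cv2.findContours(m,cv2.RETR_EXTERNAL,cv2.CHAIN_APPROX_NONE);c=min([k for k in c if cv2.contourArea(k)>30],key=lambda k:np.linalg.norm(k.reshape(-1,2).mean(0)-14))
    (x,y),r=cv2.minEnclosingCircle(c);return [x+cx-14,y+cy-14],r
h=[hole(261,71),hole(261,213)];print(h)
P=cast("wrist",[q[0] for q in h],.01,o);d=P[0]-P[1]
print("holes",P,np.linalg.norm(d),np.degrees(np.arctan2(d[1],d[0])),"mid",P.mean(0),"tool",np.degrees(np.arctan2(*o["ee_rot"][1::-1,0])))
T=(P.mean(0)-o["tool_pos"])@o["ee_rot"];print("mid in tool mm",T*1000)
print("now",robot.get_obs()["tool_pos"])
E
```

```text
[([260.25471687316895, 71.46226406097412], 4.524174213409424), ([261.2142858505249, 213.5], 4.072154998779297)]
holes [[ 0.57027242 -0.10087965  0.01      ]
 [ 0.55348934 -0.25838245  0.01      ]] 0.15839445274978678 83.91766362290934 mid [ 0.56188088 -0.17963105  0.01      ] tool 83.48744855409359
mid in tool mm [ 29.05353178   0.19559739 178.3725238 ]
now [ 0.55892359 -0.2082226   0.18861318]
```

```bash
python3 -m jog '{"gripper":[-1,-1,-1,-1,-1,-1,-1,-1,-1,-1,1,1,1,1,1,1,1,1,1,1],"linear":[[0.96,0,0.7],[0.96,0,1.6],[0.96,0,2.5],[0.96,0,3.4],[0.96,0,4.2],[0.96,0,5],[0.96,0,5.4],[0.96,0,5.68],[0.96,0,5.68],[0.96,0,5.68],[0.96,0,5.68],[0.96,0,5.68],[0.96,0,5.68],[0.96,0,5.68],[0.96,0,5.68],[0.96,0,5.68],[0.96,0,5.68],[0.96,0,5.68],[0.96,0,5.68],[0.96,0,5.68]],"turn":[[0,0,-0.07],[0,0,-0.07],[0,0,-0.07],[0,0,-0.07],[0,0,-0.07],[0,0,-0.07],[0,0,-0.07],[0,0,-0.07],[0,0,-0.07],[0,0,-0.07],[0,0,-0.07],[0,0,-0.07],[0,0,-0.07],[0,0,-0.07],[0,0,-0.07],[0,0,-0.07],[0,0,-0.07],[0,0,-0.07],[0,0,-0.07],[0,0,-0.07]]}' 90
```

```text
time_s: 11.27
tool_pos: [0.5623, -0.1831, 0.0191]
ee_rot: [[0.109, 0.994, 0.0], [0.994, -0.109, -0.0], [-0.0, 0.001, -1.0]]
ft_force: [-1.5, -0.2, 5.3]
gripper_width: 0.0128
finger_force: 88.4
```

```bash
python3 -m jog '{"gripper":[1,1,1,1,1,1,1,1,1,1,1,1,1,1,1],"linear":[[0,0,-0.1],[0,0,-0.3],[0,0,-0.6],[0,0,-1],[0,0,-1.5],[0,0,-2],[0,0,-2.5],[0,0,-3],[0,0,-3.5],[0,0,-4],[0,0,-4],[0,0,-4],[0,0,-4],[0,0,-4],[0,0,-4]],"turn":[[0,0,0],[0,0,0],[0,0,0],[0,0,0],[0,0,0],[0,0,0],[0,0,0],[0,0,0],[0,0,0],[0,0,0],[0,0,0],[0,0,0],[0,0,0],[0,0,0],[0,0,0]]}'; python3 - <<'E'
from h import *
# pins from w4 (pose at that moment as logged)
im=cv2.imread("pics/w4.png")
o4=dict(tool_pos=np.array([.6201,.1732,.1958]),ee_rot=np.array([[.168,.986,.01],[.986,-.168,.003],[.005,.01,-1.]]))
Q=[]
for cy in(102,252):
    g=im[cy-18:cy+19,238:278];b=max(blobs(g,(18,90,90),(36,255,255),15),key=len)
    c=cv2.fitEllipse(cv2.convexHull(b.reshape(-1,1,2)))[0];Q.append([c[0]+238,c[1]+cy-18])
P=cast("wrist",Q,.043,o4);d=P[0]-P[1]
print(Q,P,np.linalg.norm(d),np.degrees(np.arctan2(d[1],d[0])),P.mean(0))
o,im=grab("wrist","w6");np.save("o6.npy",o,allow_pickle=True);print(o["tool_pos"],o["ee_rot"][:,0],o["ft_force"],o["gripper_width"])
cv2.imwrite("pics/c6.png",im[:,60:460])
E
```

```text
time_s: 12.52
tool_pos: [0.561, -0.1828, 0.1373]
ee_rot: [[0.109, 0.994, -0.002], [0.994, -0.109, 0.001], [0.001, -0.002, -1.0]]
ft_force: [0.3, 0.2, -2.2]
gripper_width: 0.0131
finger_force: 87.7
[[256.3886318206787, 102.1995964050293], [257.087833404541, 250.8825397491455]] [[0.63005234 0.24798654 0.043     ]
 [0.60356436 0.09050776 0.043     ]] 0.15969088723883182 80.45220306556308 [0.61680835 0.16924715 0.043     ]
[ 0.5609691  -0.18279305  0.13730615] [1.08837222e-01 9.94059363e-01 6.64530263e-04] [ 0.3224886   0.17978317 -2.22785754] 0.013077635678942823
```

View pics/c6.png

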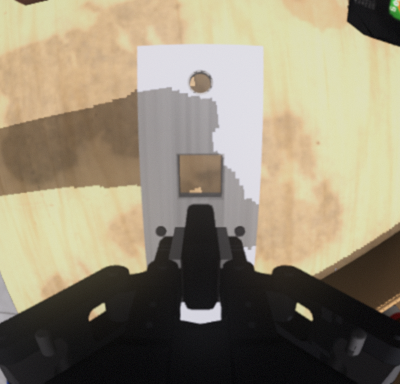

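The plate is held level, with the front hole at (260,81), the plate edges at columns ~197 and ~323 at the top, and the front window at (261,175). I'll get the plate's pose in the tool frame.

```bash
python3 - <<'E'
from h import *
o=np.load("o6.npy",allow_pickle=True).item();im=cv2.imread("pics/w6.png")
zt=o["tool_pos"][2]-.0191+.010;R=o["ee_rot"]
T=lambda P:(P-o["tool_pos"])@R*1000
# hole top rim: dark/saturated vs plate
w=im[61:101,240:282];s=cv2.cvtColor(w,cv2.COLOR_BGR2HSV)
m=((s[...,1]>60)|(s[...,2]<100)).astype(np.uint8)
c,_=cv2.findContours(m,cv2.RETR_EXTERNAL,cv2.CHAIN_APPROX_NONE);c=min(c,key=lambda k:np.linalg.norm(k.reshape(-1,2).mean(0)-20) if cv2.contourArea(k)>100 else 1e9)
e=cv2.fitEllipse(c);p=np.array(e[0])+[240,61];print("hole",p,e[1],T(cast("wrist",p,zt,o)))
# plate edges
s=cv2.cvtColor(im,cv2.COLOR_BGR2HSV)[...,1]<45
s=cv2.morphologyEx(s.astype(np.uint8),cv2.MORPH_CLOSE,np.ones((5,5)))
L=[];Rr=[]
for y in range(55,150,5):
    i=260
    xs=np.flatnonzero(s[y,170:350])+170
    L.append([xs.min(),y]);Rr.append([xs.max()+1,y])
for n,E in(("L",L),("R",Rr)):
    t=T(cast("wrist",E,zt,o));k=np.polyfit(t[:,0],t[:,1],1);r=t[:,1]-np.polyval(k,t[:,0]);ok=abs(r)<1.5
    k=np.polyfit(t[ok,0],t[ok,1],1);print(n,"slope deg",np.degrees(np.arctan(k[0])),"at 0,80",np.polyval(k,[0,80]),ok.sum(),len(ok))
ys=[np.flatnonzero(s[20:90,x])[0]+20 for x in(220,230,290,300)];print("front edge",T(cast("wrist",[[220,ys[0]],[300,ys[3]]],zt,o)))
E
```

```text
hole [259.78049469  82.54042435] (16.949756622314453, 19.11722183227539) [[82.91772232 -0.78004306  9.15707626]]
L slope deg -0.33025268009859354 at 0,80 [-31.98939689 -32.45052172] 19 19
R slope deg 0.037745619787111814 at 0,80 [31.61056705 31.66326989] 19 19
front edge [[103.36334053 -20.73007873   9.22039374]
 [103.35995082  19.3551394    9.12046856]]
```

```bash
python3 -m jog '{"gripper":[1,1,1,1,1,1,1,1,1,1,1,1,1,1,1,1,1,1,1,1],"linear":[[0.4,0,0],[1.2,0.05,0],[2.1,0.1,0],[3,0.15,0],[3.9,0.2,0],[4.8,0.25,0],[5.7,0.3,0],[6.6,0.35,0],[7.5,0.4,0],[8.4,0.45,0],[9.3,0.5,0],[10.2,0.55,0],[11,0.57,0],[11.5,0.57,0],[11.76,0.57,0],[11.76,0.57,0.3],[11.76,0.57,0.7],[11.76,0.57,1.0],[11.76,0.57,1.0],[11.76,0.57,1.0]],"turn":[[0,0,0],[0,0,0.1],[0,0,0.2],[0,0,0.3],[0,0,0.4],[0,0,0.5],[0,0,0.6],[0,0,0.6],[0,0,0.6],[0,0,0.6],[0,0,0.6],[0,0,0.6],[0,0,0.6],[0,0,0.6],[0,0,0.6],[0,0,0.6],[0,0,0.6],[0,0,0.6],[0,0,0.6],[0,0,0.6]]}' ; python3 -m jog '{"gripper":[1,1,1,1],"linear":[[0,0,0],[0,0,0],[0,0,0],[0,0,0]],"turn":[[0,0,0],[0,0,0],[0,0,0],[0,0,0]]}' ; python3 - <<'E'
from h import *
o,im=grab("wrist","w7");np.save("o7.npy",o,allow_pickle=True);print(o["tool_pos"],o["ee_rot"].round(4),o["ft_force"])
_,sc=grab("scene","s7")
a=cv2.resize(im[20:200,190:330],(420,540),interpolation=cv2.INTER_CUBIC)
b=cv2.resize(sc[170:305,120:260],(380,540))
cv2.imwrite("pics/c7.png",np.hstack([a,b[:,:380]]))
E
```

```text
time_s: 14.23
tool_pos: [0.6164, 0.1631, 0.1065]
ee_rot: [[0.174, 0.985, -0.004], [0.985, -0.174, -0.002], [-0.003, -0.003, -1.0]]
ft_force: [-0.3, 0.3, -2.3]
gripper_width: 0.0133
finger_force: 87.7
time_s: 14.57
tool_pos: [0.6178, 0.166, 0.1093]
ee_rot: [[0.171, 0.985, 0.001], [0.985, -0.171, 0.0], [0.0, 0.001, -1.0]]
ft_force: [-0.5, 0.6, -2.3]
gripper_width: 0.0128
finger_force: 87.7
[0.61784698 0.1659665  0.1093318 ] [[ 1.712e-01  9.852e-01  1.200e-03]
 [ 9.852e-01 -1.712e-01  3.000e-04]
 [ 5.000e-04  1.100e-03 -1.000e+00]] [-0.53894065  0.61615993 -2.25585375]
```

View pics/c7.png

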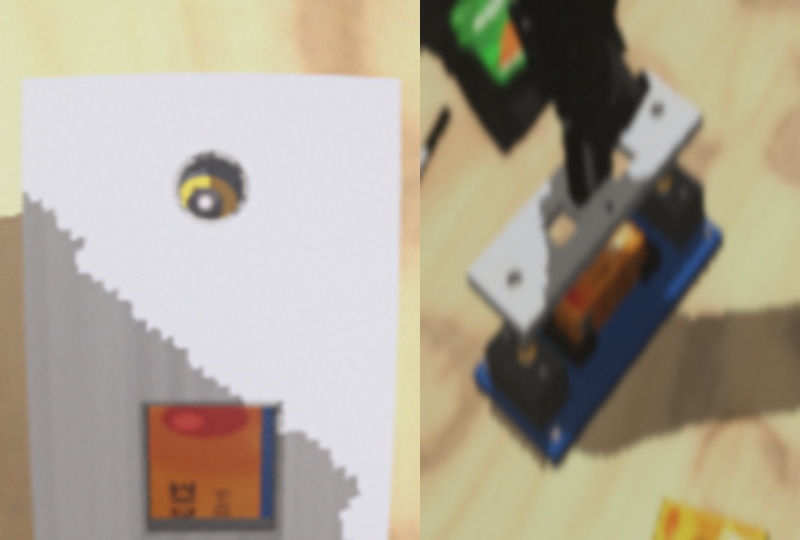

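Through the front hole the pin tip shows at wrist px (259,87.3), with the hole centre at about (260.3,81.7). The plate is level above both end blocks. I'll calculate the offset.

```bash
python3 - <<'E'
from h import *
o=np.load("o7.npy",allow_pickle=True).item();im=cv2.imread("pics/w7.png");R=o["ee_rot"]
T=lambda P:((P-o["tool_pos"])@R*1000).round(2)
zt=o["tool_pos"][2]-.0091
w=im[61:105,240:282];s=cv2.cvtColor(w,cv2.COLOR_BGR2HSV)
m=((s[...,1]>60)|(s[...,2]<120)).astype(np.uint8)
c,_=cv2.findContours(m,cv2.RETR_EXTERNAL,cv2.CHAIN_APPROX_NONE);c=max(c,key=cv2.contourArea)
e=cv2.fitEllipse(cv2.convexHull(c));p=np.array(e[0])+[240,61];print("hole",p,e[1],T(cast("wrist",p,zt,o)))
print("tip",T(cast("wrist",[259,87.3],.0628,o)),cast("wrist",[259,87.3],.063,o))
t=T(cast("wrist",[[235,154],[283,154],[235,196],[283,196]],zt,o));print(t)
for y in(165,185):
    row=im[y,225:300].astype(int);print(y,[ (225+i,tuple(v)) for i,v in enumerate(row) if i in (10,11,12,13,14,40,41,42,43,44,45,46,47,48,49,50,51,52,53)])
b=blobs(im[150:200,225:300],(100,120,40),(125,255,255),20)
for k in b: k=k+[225,150];print("blue",k.min(0),k.max(0))
E
```

```text
hole [260.10228348  82.08517456] (20.467723846435547, 20.99582862854004) [[83.11 -0.64  9.14]]
tip [[82.79 -1.3  46.57]] [[0.63078766 0.24775811 0.063     ]]
[[ 46.43 -13.52   9.11]
 [ 46.42  11.15   9.14]
 [ 23.83 -13.98   9.1 ]
 [ 23.83  11.59   9.12]]
165 [(235, (np.int64(145), np.int64(145), np.int64(150))), (236, (np.int64(132), np.int64(132), np.int64(136))), (237, (np.int64(112), np.int64(113), np.int64(118))), (238, (np.int64(90), np.int64(89), np.int64(97))), (239, (np.int64(66), np.int64(75), np.int64(112))), (265, (np.int64(51), np.int64(72), np.int64(158))), (266, (np.int64(51), np.int64(75), np.int64(160))), (267, (np.int64(51), np.int64(79), np.int64(162))), (268, (np.int64(54), np.int64(84), np.int64(165))), (269, (np.int64(54), np.int64(84), np.int64(167))), (270, (np.int64(54), np.int64(87), np.int64(167))), (271, (np.int64(56), np.int64(89), np.int64(168))), (272, (np.int64(57), np.int64(94), np.int64(169))), (273, (np.int64(56), np.int64(93), np.int64(168))), (274, (np.int64(58), np.int64(98), np.int64(171))), (275, (np.int64(58), np.int64(97), np.int64(167))), (27
[... 453 characters left out ...]
4(83), np.int64(146))), (266, (np.int64(48), np.int64(91), np.int64(155))), (267, (np.int64(52), np.int64(97), np.int64(166))), (268, (np.int64(52), np.int64(98), np.int64(168))), (269, (np.int64(53), np.int64(100), np.int64(168))), (270, (np.int64(52), np.int64(99), np.int64(168))), (271, (np.int64(51), np.int64(100), np.int64(168))), (272, (np.int64(52), np.int64(98), np.int64(168))), (273, (np.int64(51), np.int64(99), np.int64(168))), (274, (np.int64(52), np.int64(99), np.int64(167))), (275, (np.int64(54), np.int64(97), np.int64(166))), (276, (np.int64(69), np.int64(86), np.int64(138))), (277, (np.int64(92), np.int64(72), np.int64(82))), (278, (np.int64(104), np.int64(69), np.int64(54)))]
```

```bash
python3 -m jog '{"gripper":[1,1,1,1,1,1,1,1,1,1],"linear":[[0,-0.01,0.2],[0,-0.01,0.5],[0,-0.01,0.8],[0,-0.01,1],[0,-0.01,1],[0,-0.01,1],[0,-0.01,1],[0,-0.01,1],[0,-0.01,1],[0,-0.01,1]],"turn":[[0,0,0],[0,0,0],[0,0,0],[0,0,0],[0,0,0],[0,0,0],[0,0,0],[0,0,0],[0,0,0],[0,0,0]]}' ; python3 - <<'E'
from h import *
o,im=grab("wrist","w8");np.save("o8.npy",o,allow_pickle=True);print(o["tool_pos"],o["ee_rot"][:,0])
R=o["ee_rot"];T=lambda P:((P-o["tool_pos"])@R*1000).round(2)
zt=o["tool_pos"][2]-.0091
w=im[61:105,240:282];s=cv2.cvtColor(w,cv2.COLOR_BGR2HSV)
m=((s[...,1]>60)|(s[...,2]<120)).astype(np.uint8)
c,_=cv2.findContours(m,cv2.RETR_EXTERNAL,cv2.CHAIN_APPROX_NONE);c=max(c,key=cv2.contourArea)
e=cv2.fitEllipse(cv2.convexHull(c));p=np.array(e[0])+[240,61];print("hole",p,e[1],T(cast("wrist",p,zt,o)))
g=w.min(2).copy();mk=np.zeros_like(g);cv2.ellipse(mk,(e[0],(e[1][0]-5,e[1][1]-5),e[2]),1,-1);g[mk==0]=0
y,x=np.nonzero(g>0.75*g.max());q=np.array([x.mean()+240,y.mean()+61]);print("tip",q,len(x),g.max(),T(cast("wrist",q,.0628,o)))
cv2.imwrite("pics/c8.png",cv2.resize(w,(420,440),interpolation=cv2.INTER_CUBIC))
E
```

```text
time_s: 15.5
tool_pos: [0.6174, 0.1661, 0.0792]
ee_rot: [[0.171, 0.985, 0.001], [0.985, -0.171, 0.0], [0.0, 0.001, -1.0]]
ft_force: [-0.3, 0.4, -2.1]
gripper_width: 0.0128
finger_force: 87.6
[0.61744464 0.16612972 0.07917102] [1.71048271e-01 9.85262573e-01 3.88525298e-04]
hole [259.76430511  82.13561058] (20.007070541381836, 20.812021255493164) [[83.09 -0.8   9.13]]
tip [258.23809524  83.38095238] 21 221 [[83.   -1.61 16.4 ]]
```

View pics/c8.png

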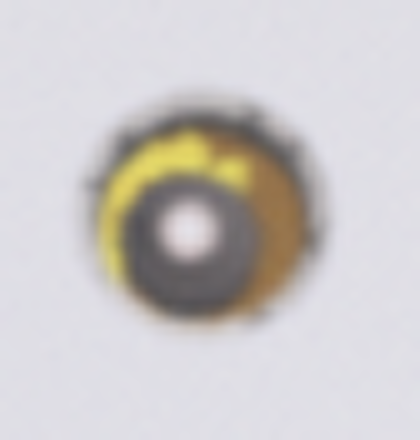

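The pin tip (crop 188,228) is 0.8 mm to tool −y of the hole's centre. I'll correct that and lower part-way.

```bash
python3 -m jog '{"gripper":[1,1,1,1,1,1,1,1,1,1,1],"linear":[[0,-0.028,0],[0,-0.028,0],[0,-0.028,0],[0,-0.028,0.06],[0,-0.028,0.12],[0,-0.028,0.18],[0,-0.028,0.24],[0,-0.028,0.3],[0,-0.028,0.3],[0,-0.028,0.3],[0,-0.028,0.3]],"turn":[[0,0,0],[0,0,0],[0,0,0],[0,0,0],[0,0,0],[0,0,0],[0,0,0],[0,0,0],[0,0,0],[0,0,0],[0,0,0]]}'
```

```text
time_s: 16.47
tool_pos: [0.6163, 0.1662, 0.0696]
ee_rot: [[0.171, 0.985, 0.0], [0.985, -0.171, 0.0], [0.0, -0.0, -1.0]]
ft_force: [-0.3, 0.5, -2.3]
gripper_width: 0.0128
finger_force: 87.6
```

No contact force, and the underside is at about 50.5 mm, below the start of the pin noses. Lowering to the seat.

```bash
python3 -m jog '{"gripper":[1,1,1,1,1,1,1,1,1,1],"linear":[[0,0,0.06],[0,0,0.12],[0,0,0.18],[0,0,0.22],[0,0,0.26],[0,0,0.28],[0,0,0.3],[0,0,0.3],[0,0,0.3],[0,0,0.3]],"turn":[[0,0,0],[0,0,0],[0,0,0],[0,0,0],[0,0,0],[0,0,0],[0,0,0],[0,0,0],[0,0,0],[0,0,0]]}'
```

```text
time_s: 17.3
tool_pos: [0.6161, 0.1659, 0.0621]
ee_rot: [[0.171, 0.985, -0.0], [0.985, -0.171, -0.001], [-0.001, -0.0, -1.0]]
ft_force: [-3.9, -2.1, 6.3]
gripper_width: 0.0131
finger_force: 88.9
```

Contact came at z = 62.1 mm, exactly where predicted, and the force sign reversed. It is seated, so I'll release it and go straight up.

```bash
python3 -m jog '{"gripper":[0.5,0,-1,-1,-1,-1,-1,-1,-1,-1,-1,-1,-1,-1,-1,-1],"linear":[[0,0,0],[0,0,0],[0,0,0],[0,0,0],[0,0,0],[0,0,0],[0,0,0],[0,0,-0.3],[0,0,-0.9],[0,0,-1.6],[0,0,-2.4],[0,0,-3.2],[0,0,-4],[0,0,-4.5],[0,0,-4.5],[0,0,-4.5]],"turn":[[0,0,0],[0,0,0],[0,0,0],[0,0,0],[0,0,0],[0,0,0],[0,0,0],[0,0,0],[0,0,0],[0,0,0],[0,0,0],[0,0,0],[0,0,0],[0,0,0],[0,0,0],[0,0,0]]}'; python3 - <<'E'
from h import *
o,im=grab("wrist","w9");_,sc=grab("scene","s9")
cv2.imwrite("pics/c9.png",np.hstack([im[:,110:410],cv2.resize(sc[150:330,100:310],(448,384))]))
for b in blobs(im,(0,0,130),(180,50,255),1000)[:2]: print(b.mean(0),rect(cast("wrist",b,.053,o)))
E
```

```text
time_s: 18.63
tool_pos: [0.6168, 0.1664, 0.1968]
ee_rot: [[0.171, 0.985, 0.002], [0.985, -0.171, 0.0], [0.001, 0.002, -1.0]]
ft_force: [0.1, 0.3, 0.3]
gripper_width: 0.0854
finger_force: 0.0
[241.59148446 201.94936709] (array([593.6, 159.5]), 228.5, 120.2, 82.2)
[147.79022082  61.70031546] (array([529.1, 303.7]), 153.0, 32.6, 93.4)
```

View pics/c9.png

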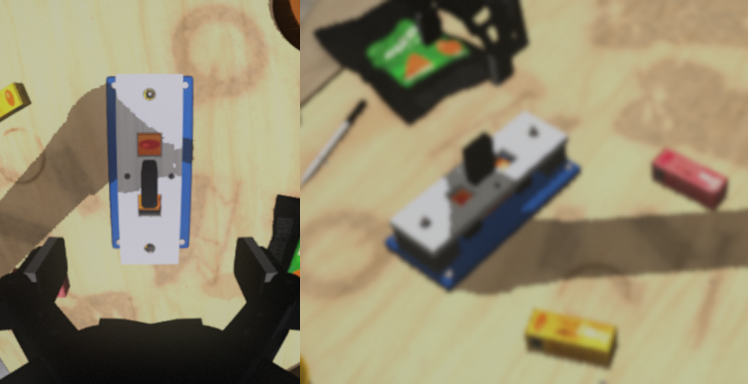

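The plate lies flat with both pins showing in their holes at (150,94) and (150,247). The orange carton is visible through the windows, the yellow and pink cartons haven't moved, and the gripper is clear.

```bash
python3 -c "
from station import robot
print(robot.finish_job())"
```

```text
the job is handed in; nothing more can be done
None
```

The job is handed in at about 19 s: the orange carton lies in the nest, the template plate rests flat on the end blocks over both pins, and the yellow and pink cartons were left where they were.

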